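# Wind the plate lift up one turn

### The arm

A 6-joint arm with a two-finger parallel gripper is mounted at the origin on the work surface. World frame = base frame: x ahead of the robot, y to its left, z up, the work surface at z = 0. Lengths are in m, angles in rad, forces in N, time in s.
With the tool pointing down it reaches from about 0.375 to 0.975 m from the base axis. Payload 3.8 kg.
Tool frame: the origin (TCP) lies midway between the tips of the shut fingers; the grasp point (between the pads) lies 19 mm behind it; x points along the fingers, y is the direction in which the jaws open and shut, and the axes are right-handed (so a half turn about x gives the same grasp; the last joint's range is limited). The gripper opens to 88 mm and grips with 3 to 60 N. Pads are 18 mm wide; open, the fingers measure 123 mm over their backs; the gripper's body (75 mm by 187 mm) begins 45 mm behind the grasp point.
Start: joints at [1.286, 0.264, 1.604, -0, 1.274, -0.037], TCP at [0.166, 0.654, 0.239] pointing down, gripper open.
Joint ranges: [-2.63, 2.63], [-0.94, 2.18], [0.31, 2.57], [-1.31, 4.45], [0, 2.66], [-2.55, 2.55]. Speed limits (rad/s): [2.57, 2.57, 3.14, 3.14, 3.14, 3.14].

### API

Orientations are given as a rotation vector (axis times angle).
In Python, from cell import manip, inverse_kinematics, cams, order gives the robot as it stands. Calls block until the motion is done:
- manip.move_pose(position, orientation): joint-space move of the TCP to a pose.
- manip.move_linear(position, rate=0.15, rot=None): straight line of the TCP; rot=None keeps the orientation; rate is the mean speed in m/s.
- manip.set_joints(angles): joint-space move.
- manip.set_gripper(opening, force=None): finger opening in m; force is the grip in N (None keeps the last); returns when the fingers have stopped.
- manip.dwell(seconds).
- inverse_kinematics(position, orientation): joint angles nearest the present ones, or None.
- manip.state(): the state.
- cams.capture(name): name is "side" or "top" or "wrist"; returns a dict with "image" (400x640x3 uint8, blue, green, red), "z_map" (400x640 float32, m along the optical axis (not along the pixel's ray), 0 where there is no reading), "intrinsics" (3x3 intrinsics, pixels), "position" and "orientation" of the camera in the world; the wrist camera has in their place "T_tool_cam" (4x4, takes a point from camera to tool coordinates, whose origin is the TCP and whose axes are the tool frame's). Camera axes: x right, y down, z forward; pixel columns grow to the right and rows downward; lengths in m; the calibration is good to about 2 mm. The wrist camera is an equidistant fisheye: a pixel r from the principal point sees the ray r / f radians off the axis. A picture is of the moment at which its call begins: read the wrist's pose just before it.
A pose or a line that the arm cannot do raises manip.IKError and nothing moves.
- order.close_job(): hands the job in, once; it reports no verdict.
The state is a dict: "clock": time; "joint_pos": joint angles; "joint_velocities": joint speeds; "tau": joint torques, N m; "tool_pos": TCP position; "tcp_rot": TCP orientation; "contact_force": force on the tool from outside, world axes, zero at the start; "moment": the same for the moment, N m; "gripper_width": finger opening in m.
Only numpy, scipy, OpenCV 4.12 (cv2) and the standard library are available. Lean on these libraries where they do the work, as an engineer would, in place of code of your own. Each camera call takes 0.05 s, during which the arm holds its last target.

### The job

Raise the paper plates in the plate lift by one step: push the hand wheel round clockwise (seen from above) by its upright handle through exactly one full turn, so that the handle comes to rest over the steel index tongue where it began. Only push the handle, do not pinch it or take hold of it, and leave the plates and the bottle, jar and cups alone.

Things in the scene. Friction and masses are not known exactly. Their poses are not given: they have to be found in the camera images.
- wheel (a joint): Turn of the bare steel hand wheel about its vertical axis, rad: 0 at the start, grows clockwise seen from above, 6.283 after one full turn. It can turn from -1.6 to 9.4, so it does not stop by itself at one turn. Friction about 0.15 N m plus 0.08 N m s/rad (some 3 N push at the handle); it hardly coasts and stays where it is left. Each turn raises the plates 20 mm.
- hub (a point): Centre of the top face of the wheel's hub, on the axis, 159 mm above the table. The wheel lies level: rim 155 mm over all, rim bar 15 mm thick with its top at 154.5 mm above the table, three spokes, hub 38 mm across (a stub stands 6 mm above this point). The wheel stands on a round grey pillar, 84 mm across at its foot and 44 mm higher up. Nothing of the apparatus or the bystanders near the wheel, other than its handle, is higher than 175 mm above the table.
- handle (a point): The wheel's one upright handle: a round black grip 28 mm across, standing on the rim over one of the spokes, 68 mm from the axis. This point is on the grip's axis at its mid height, 184 mm above the table; the grip reaches from 159 to 212.5 mm. It is fixed to the wheel and travels round with it. At the start it stands over the index tongue, which may point in any direction.
- mark (a point): Top of the steel index tongue, a fixed 12 mm wide flat arm that sticks out from the pillar under the wheel, with a turned-up end just outside the rim, 105.5 mm from the axis and 131.5 mm above the table. The handle starts right in line with it and must end there.
- lift: The plate lift: a fixed aluminium base plate 190 x 450 x 12 mm with, at one end, the wheel's pillar and, at the other, the plate well between four upright steel rods (10 mm thick, tops 135 mm above the table). Origin on the table under the wheel's axis; the well's axis is 240 mm along its +y axis, z up.
- carriage_top (a point): Centre of the upper face of the lift's round steel carriage, on which the plates lie; 54 mm above the table at the start, 74 mm after one turn.
- plates: Loose stack of paper plates, 180 mm across and 60 mm high, lying on the carriage between the four rods. Origin at the centre of its underside, z up. It rides up with the carriage.
- sauce: Loose squeeze bottle, 60 mm across, 155 mm high with a pointed nozzle, standing by the lift. Bystander. Origin at the centre of its underside.
- jar: Loose glass jar with a steel cap, 64 mm across, 85 mm high. Bystander. Origin at the centre of its underside.
- cups: Loose stack of upturned paper cups, 83 mm across at the foot, 110 mm high. Bystander. Origin at the centre of its underside.
Mind the look-alikes: they are no part of the job. What is shaped like the plates but green or yellow is not meant.

How it is judged:
By the outcome, as a careful person would: the job done as asked, in the order asked, and still so for the second after the job is handed in, with the robot touching nothing.
It also fails if it takes over 54 s, if anything falls off the work surface, if the arm or the gripper's body presses on something with over 40 N, if the wrist force passes 120 N, or if a joint passes its speed limit or range.

## Working session

There is one attempt and no reset: what is moved stays moved. The work goes in short steps, each a Python script; the robot and the scene stay as the last script left them, time stands still between calls to the robot, and variables do not carry over. Pictures are saved under pics/ and viewed, and the job is handed in when it is done.

```bash
ls; mkdir -p pics
python3 - <<'E'
from cell import manip, cams
import cv2,numpy as np
s=manip.state(); print(s['clock'],s['tool_pos'],s['tcp_rot'],s['gripper_width'])
for n in ['side','top','wrist']:
    c=cams.capture(n); cv2.imwrite(f'pics/{n}0.png',c['image']); np.savez(f'pics/{n}0.npz',**c)
    print(n,{k:(np.round(v,3).tolist()) for k,v in c.items() if k not in('image','z_map')})
E
```

```text
pics
0.0 [0.16533473 0.65372645 0.23740001] [ 0.19279829  1.56236628 -0.19619365] 0.08809422505422226
side {'intrinsics': [[416.845, 0.0, 315.105], [0.0, 416.845, 204.094], [0.0, 0.0, 1.0]], 'position': [0.114, -0.652, 0.868], 'orientation': [-2.233, 0.564, -0.282]}
top {'intrinsics': [[440.645, 0.0, 320.206], [0.0, 440.645, 199.492], [0.0, 0.0, 1.0]], 'position': [0.426, 0.055, 1.468], 'orientation': [-2.214, 2.16, -0.069]}
wrist {'intrinsics': [[309.707, 0.0, 319.226], [0.0, 309.707, 194.825], [0.0, 0.0, 1.0]], 'T_tool_cam': [[-0.002, -0.301, 0.954, -0.145], [1.0, -0.001, 0.001, -0.0], [0.0, 0.954, 0.301, -0.078], [0.0, 0.0, 0.0, 1.0]]}
```

View pics/side0.png

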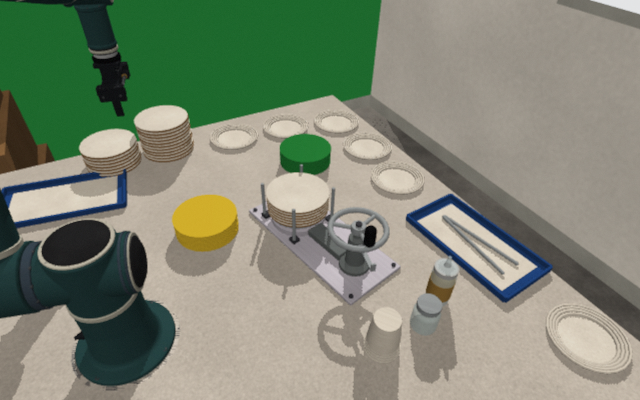

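View pics/top0.png

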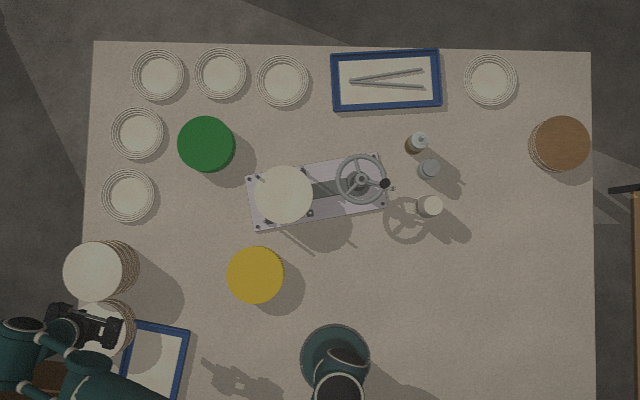

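View pics/wrist0.png

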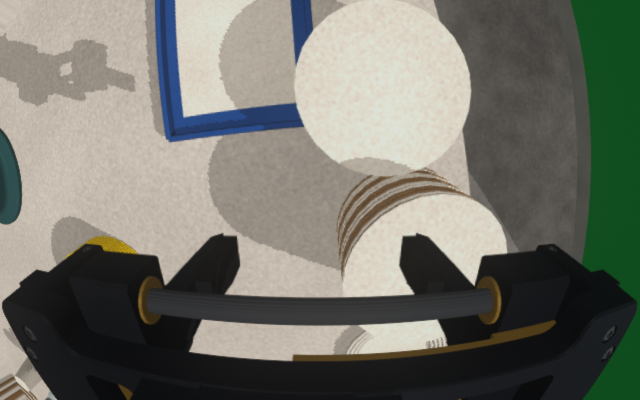

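The lift is at (250–388, 152–232) in the top view, with the wheel hub near (361,180) and the black handle near (384,183). In the side view the wheel is near (358,228) and the handle near (370,236). It is the only wheel. The plates on the lift are the white stack at (283,194). The green, yellow and other stacks are look-alikes. I'll enlarge both views next.

```bash
cat > h.py <<'E'
import numpy as np,cv2
from scipy.spatial.transform import Rotation as R
def ray(c,u,v):
    K=c['intrinsics'];d=np.array([(u-K[0,2])/K[0,0],(v-K[1,2])/K[1,1],1.])
    return np.array(c['position']),R.from_rotvec(c['orientation']).as_matrix()@d
def plane(c,u,v,z):
    o,d=ray(c,u,v);return o+d*(z-o[2])/d[2]
def tri(c1,p1,c2,p2):
    o1,d1=ray(c1,*p1);o2,d2=ray(c2,*p2)
    t=np.linalg.lstsq(np.c_[d1,-d2],o2-o1,rcond=None)[0]
    a,b=o1+t[0]*d1,o2+t[1]*d2
    return (a+b)/2,np.linalg.norm(a-b)
def pts(c):
    z=c['z_map'];v,u=np.mgrid[:z.shape[0],:z.shape[1]];K=c['intrinsics']
    P=np.stack([(u-K[0,2])/K[0,0]*z,(v-K[1,2])/K[1,1]*z,z],-1)
    return P@R.from_rotvec(c['orientation']).as_matrix().T+c['position']
E
python3 - <<'E'
from h import *
t=dict(np.load('pics/top0.npz'));s=dict(np.load('pics/side0.npz'))
a=cv2.resize(t['image'][145:225,325:445],None,fx=6,fy=6,interpolation=cv2.INTER_CUBIC);cv2.imwrite('pics/topc.png',a)
a=cv2.resize(s['image'][195:305,295:415],None,fx=5,fy=5,interpolation=cv2.INTER_CUBIC);cv2.imwrite('pics/sidec.png',a)
for n,c in(('t',t),('s',s)):
    P=pts(c);m=(c['image'].max(-1)<45)
    b=(slice(160,205),slice(372,400)) if n=='t' else (slice(215,255),slice(355,385))
    M=np.zeros_like(m);M[b]=m[b]; M&=P[...,2]>.165
    v,u=np.nonzero(M);print(n,M.sum(),u.mean(),v.mean(),u.min(),u.max(),v.min(),v.max(),P[M].mean(0),P[M][:,2].max())
    tp=M&(P[...,2]>.205); print('top face',tp.sum(),P[tp].mean(0))
E
```

```text
t 16 383.9375 183.125 380 388 179 187 [ 0.56008377 -0.12306499  0.20259963] 0.21651872194830202
top face 9 [ 0.56210465 -0.12816669  0.21288372]
s 205 369.6780487804878 236.06341463414634 364 375 226 246 [ 0.55101142 -0.13868298  0.20085869] 0.8682490880297377
top face 73 [ 0.54579023 -0.14477065  0.2279217 ]
```

View pics/topc.png

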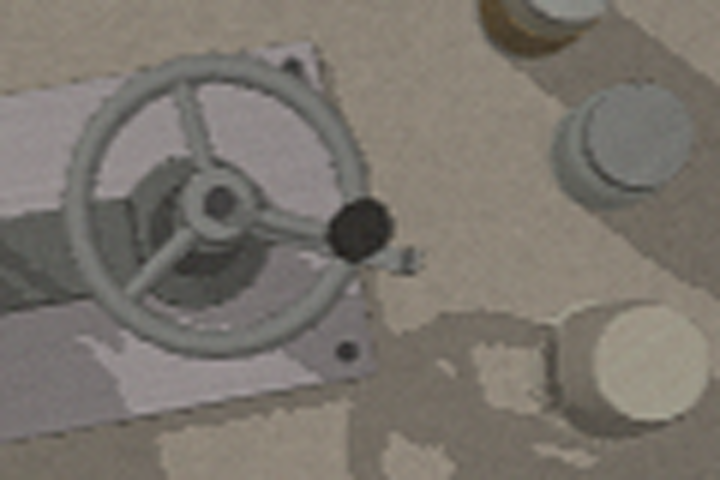

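View pics/sidec.png

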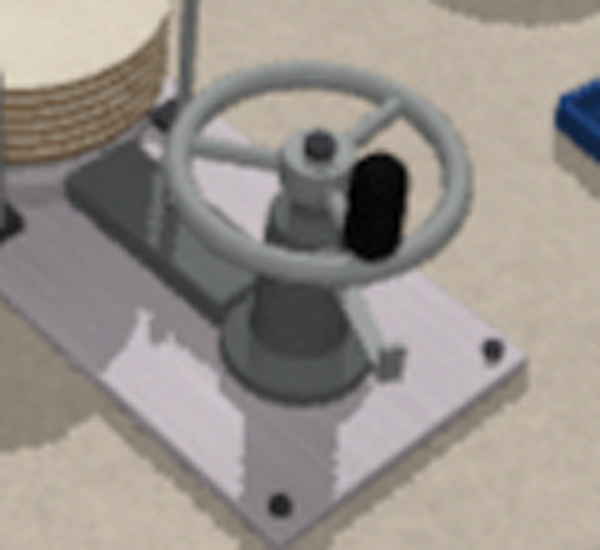

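Run:
```python
from h import *
t=dict(np.load('pics/top0.npz'));s=dict(np.load('pics/side0.npz'))
Q={'stub':((360.9,178.4),(358.6,223.3),.165),'handletop':((384.6,183.1),(370.8,228.5),.2125),'mark':((392.4,187.7),(373,265),.1315)}
for k,(a,b,z) in Q.items():
    p,e=tri(t,a,s,b);print(k,p.round(4),'gap',round(e,4),'planes',plane(t,*a,z).round(4),plane(s,*b,z).round(4))
# rim ellipse fit from top: depth band
P=pts(t);M=(abs(P[...,2]-.152)<.006);M[:, :325]=0;M[:,400:]=0;M[:150]=0;M[215:]=0
q=P[M][:,:2]; q=q[np.linalg.norm(q-[.571,-.075],axis=1)>.055];q=q[np.linalg.norm(q-[.571,-.075],axis=1)<.09]
A=np.c_[2*q,np.ones(len(q))];x=np.linalg.lstsq(A,(q**2).sum(1),rcond=None)[0];print('rim',len(q),x[:2],np.sqrt(x[2]+x[:2]@x[:2]))
for n,c,b in (('sauce',t,(408,428,130,153)),('jar',t,(417,441,157,180)),('cups',t,(415,446,193,217)),('plates',t,(250,316,163,226))):
    w=P[b[2]:b[3],b[0]:b[1]].reshape(-1,3);w=w[w[:,2]>.05];zt=np.percentile(w[:,2],90);print(n,zt,w[w[:,2]>zt-.01].mean(0))
```

```text
stub [ 0.5768 -0.06    0.1626] gap 0.0001 planes [ 0.5765 -0.0598  0.165 ] [ 0.5753 -0.0621  0.165 ]
handletop [ 0.5608 -0.125   0.2082] gap 0.0028 planes [ 0.5592 -0.1236  0.2125] [ 0.5592 -0.129   0.2125]
mark [ 0.5552 -0.1606  0.1223] gap 0.0 planes [ 0.5543 -0.1591  0.1315] [ 0.5498 -0.1667  0.1315]
rim 578 [ 0.57585181 -0.06239349] 0.06928638238681525
sauce 0.1275934187307372 [ 0.70589368 -0.24070408  0.13039609]
jar 0.08933025532978313 [ 0.62464032 -0.28393671  0.10228336]
cups 0.11479556251302869 [ 0.50504461 -0.28811751  0.11133658]
plates 0.11976122628643926 [0.52686114 0.17283755 0.12675117]
```

The crops show the grip lying in line with the tongue: top-view handle (384.6,183.1), hub stub (360.9,178.4) and tongue end (392.4,187.7). The triangulated heights are 163, 208 and 122 mm, which is about right but coarse. Next I'll plan the push in two arcs, check IK, and look from the wrist for a finer fix.

```bash
cat >> h.py <<'E'
def rot(zdir):
    z=np.array([zdir[0],zdir[1],0.]);z/=np.linalg.norm(z);x=np.array([0,0,-1.])
    return R.from_matrix(np.c_[x,np.cross(z,x),z]).as_rotvec()
def rad(th):return np.array([np.cos(th),np.sin(th),0])
def tan(th):return np.array([np.sin(th),-np.cos(th),0])   # clockwise
E
python3 - <<'E'
from h import *
from cell import manip,inverse_kinematics as ik
hub=np.array([.576,-.061,0]);th0=np.deg2rad(-103.5)
for sg in(1,-1):
  for d in range(-15,376,15):
    th=th0-np.deg2rad(d);p=hub+.068*rad(th)-.024*tan(th)+[0,0,.18]
    q=ik(p,rot(sg*tan(th)));print(sg,d,None if q is None else np.round(q,2))
E
```

```text
1 -15 [-0.25  0.19  1.8   0.    1.15  1.29]
1 0 [-0.27  0.16  1.84 -0.    1.14  1.54]
1 15 [-0.27  0.13  1.87  0.    1.14  1.8 ]
1 30 [-0.27  0.09  1.91  0.    1.13  2.06]
1 45 [-0.26  0.06  1.95  0.    1.13  2.33]
1 60 None
1 75 None
1 90 None
1 105 None
1 120 [-0.11 -0.    2.01  0.    1.13 -2.49]
1 135 [-0.08  0.02  2.   -0.    1.13 -2.2 ]
1 150 [-0.05  0.04  1.97  0.    1.13 -1.91]
1 165 [-0.03  0.07  1.94 -0.    1.13 -1.63]
1 180 [-0.02  0.11  1.9  -0.    1.13 -1.36]
1 195 [-0.03  0.14  1.86 -0.    1.14 -1.1 ]
1 210 [-0.03  0.18  1.82  0.    1.14 -0.84]
1 225 [-0.05  0.21  1.79 -0.    1.15 -0.6 ]
1 240 [-0.07  0.23  1.76  0.    1.15 -0.36]
1 255 [-0.09  0.25  1.73 -0.    1.16 -0.12]
1 270 [-0.12  0.26  1.72  0.    1.16  0.11]
1 285 [-0.15  0.26  1.72 -0.    1.16  0.35]
1 300 [-0.18  0.25  1.73 -0.    1.16  0.58]
1 315 [-0.21  0.24  1.74 -0.    1.16  0.82]
1 330 [-0.23  0.22  1.77 -0.    1.15  1.05]
1 345 [-0.25  0.19  1.8   0.    1.15  1.29]
1 360 [-0.27  0.16  1.84 -0.    1.14  1.54]
1 375 [-0.27  0.13  1.87  0.    1.14  1.8 ]
-1 -15 [-0.25  0.19  1.8  -0.    1.15 -1.85]
-1 0 [-
[... 289 characters left out ...]
.13  0.05]
-1 105 [-0.15 -0.01  2.02  0.    1.13  0.35]
-1 120 [-0.11 -0.    2.01 -0.    1.13  0.65]
-1 135 [-0.08  0.02  2.   -0.    1.13  0.94]
-1 150 [-0.05  0.04  1.97  0.    1.13  1.23]
-1 165 [-0.03  0.07  1.94  0.    1.13  1.51]
-1 180 [-0.02  0.11  1.9  -0.    1.13  1.78]
-1 195 [-0.03  0.14  1.86  0.    1.14  2.04]
-1 210 [-0.03  0.18  1.82  0.    1.14  2.3 ]
-1 225 [-0.05  0.21  1.79 -0.    1.15  2.54]
-1 240 None
-1 255 None
-1 270 None
-1 285 None
-1 300 None
-1 315 [-0.21  0.24  1.74 -0.    1.16 -2.33]
-1 330 [-0.23  0.22  1.77  0.    1.15 -2.09]
-1 345 [-0.25  0.19  1.8  -0.    1.15 -1.85]
-1 360 [-0.27  0.16  1.84 -0.    1.14 -1.6 ]
-1 375 [-0.27  0.13  1.87 -0.    1.14 -1.35]
```

```bash
cat >> h.py <<'E'
def wray(c,s,u,v):
    K=c['intrinsics'];T=c['T_tool_cam'];a=np.array([u-K[0,2],v-K[1,2]]);r=np.linalg.norm(a);th=r/K[0,0]
    d=np.r_[a/max(r,1e-9)*np.sin(th),np.cos(th)]
    M=R.from_rotvec(s['tcp_rot']).as_matrix()
    return M@T[:3,3]+s['tool_pos'],M@(T[:3,:3]@d)
def wpix(c,s,P):
    T=c['T_tool_cam'];M=R.from_rotvec(s['tcp_rot']).as_matrix()
    p=T[:3,:3].T@(M.T@(np.array(P)-s['tool_pos'])-T[:3,3]);r=np.hypot(p[0],p[1]);th=np.arctan2(r,p[2]);K=c['intrinsics']
    return K[:2,2]+K[0,0]*th*p[:2]/r
def trirays(*rs):
    A=0;b=0
    for o,d in rs:
        d=d/np.linalg.norm(d);N=np.eye(3)-np.outer(d,d);A=A+N;b=b+N@o
    p=np.linalg.solve(A,b);return p,[np.linalg.norm((np.eye(3)-np.outer(d,d)/(d@d))@(p-o)) for o,d in rs]
E
python3 - <<'E'
from h import *
from cell import manip,cams
import pickle
hub=np.array([.576,-.061,0]);th0=np.deg2rad(-103.5)
p=np.array(manip.state()['tool_pos']);p[2]=.34
manip.set_gripper(0.0,10)
manip.move_linear(p,rate=.25)
z=-tan(th0)
for i,dy in enumerate((-.05,.05)):
    y=np.cross(z,[0,0,-1.])
    P=hub+.05*z+dy*y+[0,0,.30]
    manip.move_pose(P,rot(z)) if i==0 else manip.move_linear(P,rate=.15)
    manip.dwell(.3)
    s=manip.state();c=cams.capture('wrist');pickle.dump((s,c),open(f'pics/w{i}.pkl','wb'))
    cv2.imwrite(f'pics/w{i}.png',c['image'])
    print(s['clock'],s['tool_pos'],s['gripper_width'],s['contact_force'],wpix(c,s,hub+[0,0,.165]))
E
```

```text
5.4417 [ 0.61302282 -0.12097871  0.29999132] 0.0002872009218035899 [0.79618651 0.1740542  0.03056762] [373.42040992 131.21470899]
6.6083 [ 0.63619031 -0.02482155  0.30002926] 0.0005811158972795262 [-0.16347409  0.13334836 -0.6897018 ] [264.98145076 131.19996385]
```

View pics/w0.png

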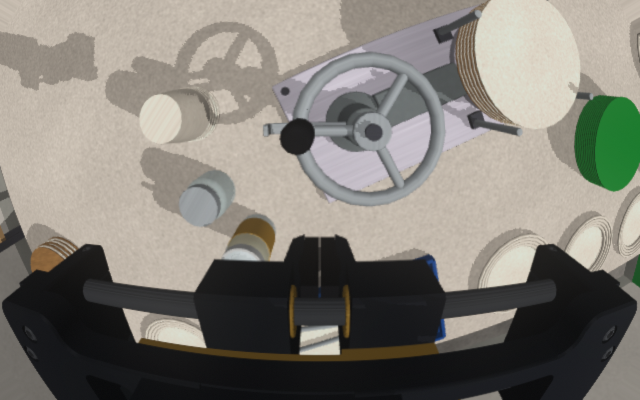

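View pics/w1.png

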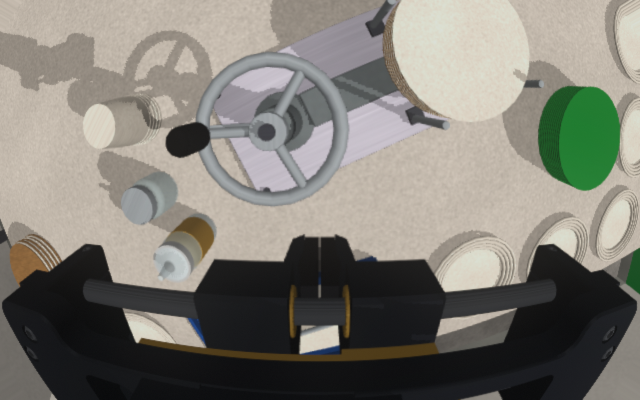

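Both wrist views show the wheel, with the stub at about (373,131) and (267,131), the grip at (297,136) and (187,140), and the tongue end at (266,130). The sauce bottle and jar are clear of the wheel. I'll measure these from crops.

Run:
```python
from h import *
import pickle
for i,(x,y) in enumerate(((250,100),(150,100))):
    s,c=pickle.load(open(f'pics/w{i}.pkl','rb'))
    cv2.imwrite(f'pics/wc{i}.png',cv2.resize(c['image'][y:y+65,x:x+150],None,fx=5,fy=5,interpolation=cv2.INTER_CUBIC))
    g=c['image'].max(-1);m=(g<60).astype(np.uint8);m[220:]=0
    n,l,st,ce=cv2.connectedComponentsWithStats(m)
    for k in range(1,n):
        if st[k,4]>60 and x<ce[k][0]<x+150: print(i,st[k],ce[k].round(2))
```

```text
0 [338 106  15  16 127] [344.88 114.02]
0 [281 119  33  36 921] [297.2  136.19]
1 [ 166  122   44   35 1110] [187.22 139.14]
```

View pics/wc0.png

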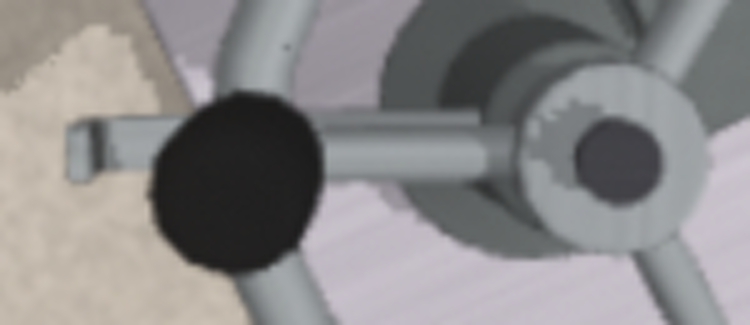

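View pics/wc1.png

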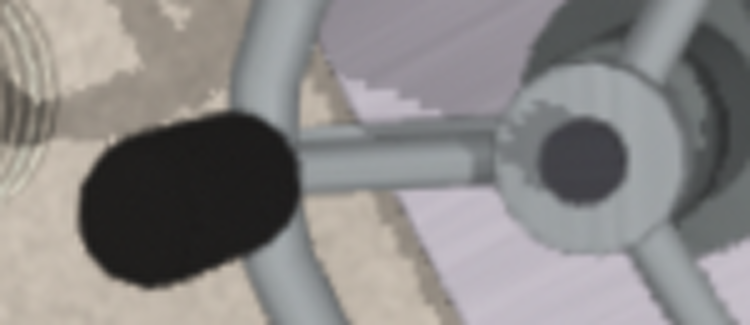

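Run:
```python
from h import *
import pickle
W=[pickle.load(open(f'pics/w{i}.pkl','rb')) for i in(0,1)]
t=dict(np.load('pics/top0.npz'));s=dict(np.load('pics/side0.npz'))
w=lambda i,u,v:wray(W[i][1],W[i][0],u,v)
def pl(r,z):return (r[0]+r[1]*(z-r[0][2])/r[1][2]).round(4)
stub=[w(0,373.4,131.6),w(1,266.2,131.6)];ht=[w(0,296.4,137.2),w(1,181.2,141.0)];mk=[w(0,265.6,129.6),ray(s,373,265),ray(t,392.4,187.7)]
for n,r,z in(('stub',stub,.165),('handletop',ht,.2125),('mark',mk,.1315)):
    p,e=trirays(*r);print(n,p.round(4),np.round(e,4),[pl(q,z) for q in r])
# rim circle: project to ring via wrist w0: mask check
h=np.mean([pl(q,.165) for q in stub],0);a=np.mean([pl(q,.2125) for q in ht],0);m=pl(mk[0],.1315)
for p in(a,m):
    d=p-h;print(np.hypot(*d[:2]),np.rad2deg(np.arctan2(d[1],d[0])))
```

```text
stub [ 0.5768 -0.0606  0.1618] [0. 0.] [array([ 0.5763, -0.0611,  0.165 ]), array([ 0.5766, -0.06  ,  0.165 ])]
handletop [ 0.5619 -0.1272  0.2004] [0. 0.] [array([ 0.5607, -0.126 ,  0.2125]), array([ 0.5618, -0.1212,  0.2125])]
mark [ 0.5542 -0.1621  0.1246] [0.0019 0.0003 0.002 ] [array([ 0.5533, -0.1626,  0.1315]), array([ 0.5498, -0.1667,  0.1315]), array([ 0.5543, -0.1591,  0.1315])]
0.06485632197403735 -103.55414750096713
0.10464284495368043 -102.78121039144067
```

The fix is hub (0.5765, −0.0605). The handle direction is about −103.5° and the mark about −102.8°, so they're consistent and I'll take −103°. Radii come out at 65 and 104.6 mm against 68 and 105.5. Starting the first half-turn.

```bash
cat >> h.py <<'E'
hub=np.array([.5765,-.0605,0]);th0=np.deg2rad(-103.)
def pose(deg,sg,off,z=.180,dr=0):
    th=th0-np.deg2rad(deg);return hub+(.068+dr)*rad(th)-off*tan(th)+[0,0,z],rot(sg*tan(th))
E
python3 - <<'E'
from h import *
from cell import manip
def rep(k):
    s=manip.state();th=np.arctan2(s['tool_pos'][1]-hub[1],s['tool_pos'][0]-hub[0]);print(k,round(s['clock'],2),np.round(s['tool_pos'],4),np.round(s['contact_force'],1))
p,r=pose(0,-1,.038,.28);manip.move_linear(p,rate=.15,rot=r)
p,r=pose(0,-1,.038);manip.move_linear(p,rate=.1,rot=r);rep('down')
p,r=pose(0,-1,.023);manip.move_linear(p,rate=.04,rot=r);rep(0)
for d in range(15,181,15):
    p,r=pose(d,-1,.023);manip.move_linear(p,rate=.06,rot=r);rep(d)
E
```

```text
down 8.75 [ 0.5989 -0.1354  0.181 ] [ 0.3 -0.5 -0.4]
0 9.28 [ 0.5834 -0.1319  0.1803] [-1.3  0.2  0. ]
15 9.73 [ 0.5649 -0.1314  0.18  ] [ 0.7  0.2 -0.4]
30 10.19 [ 0.547  -0.1259  0.18  ] [ 0.2 -0.2  0.3]
45 10.65 [ 0.5312 -0.1159  0.18  ] [-0.8  1.1  0.6]
60 11.11 [ 0.5184 -0.1023  0.18  ] [-0.3  0.2 -0.7]
75 11.57 [ 0.5095 -0.0859  0.18  ] [ 0.7  0.  -0.6]
90 12.03 [ 0.5052 -0.0677  0.18  ] [ 0.6 -1.   0.5]
105 12.48 [ 0.5058 -0.049   0.18  ] [0.4 0.9 0.7]
120 12.94 [ 0.5111 -0.031   0.1799] [-0.4 -0.9 -0.1]
135 13.4 [ 0.5209 -0.0151  0.1799] [-0.8  0.2  0.7]
150 13.86 [ 0.5345 -0.0023  0.1799] [ 0.4 -0.9  0.4]
165 14.32 [0.551  0.0066 0.1799] [-0.8  0.1 -0.3]
180 14.78 [0.5693 0.0109 0.18  ] [-0.2 -0.9 -0.3]
```

Run:
```python
from h import *
from cell import manip,cams
import pickle
s=manip.state();c=cams.capture('wrist');cv2.imwrite('pics/a1.png',c['image']);c=cams.capture('top')
cv2.imwrite('pics/a1t.png',cv2.resize(c['image'][145:225,325:445],None,fx=6,fy=6))
```

```text
(no output)
```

View pics/a1.png

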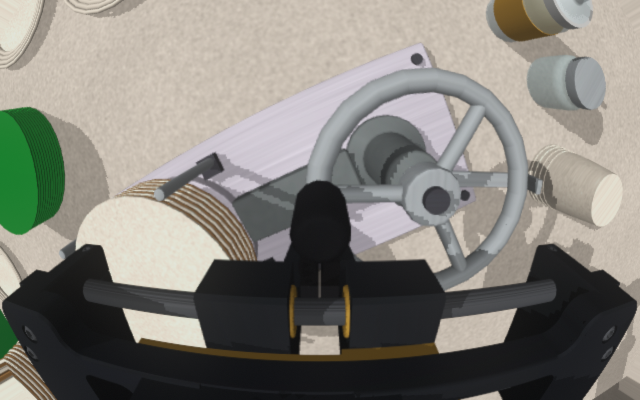

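View pics/a1t.png

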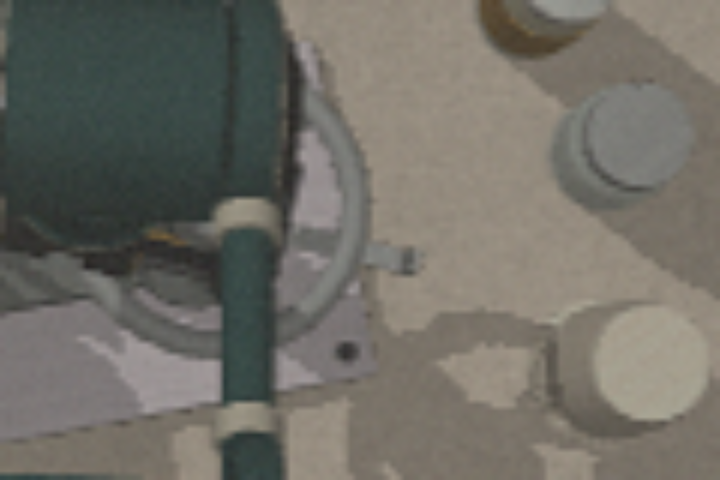

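The half turn worked: the grip at (320,215) sits against the fingertips, opposite the tongue at (535,184). Now I'll back off, flip the tool and push to about 345°.

Run:
```python
from h import *
from cell import manip,cams
import pickle
def rep(k):
    s=manip.state();print(k,round(s['clock'],2),np.round(s['tool_pos'],4),np.round(s['contact_force'],1))
p,r=pose(180,-1,.040);manip.move_linear(p,rate=.08,rot=r)
p[2]=.25;manip.move_linear(p,rate=.12)
p,r=pose(180,1,.040,.25);manip.move_pose(p,r);rep('flip')
p,r=pose(180,1,.040);manip.move_linear(p,rate=.1,rot=r)
p,r=pose(180,1,.023);manip.move_linear(p,rate=.05,rot=r)
for d in range(195,346,15):
    p,r=pose(d,1,.023);manip.move_linear(p,rate=.06,rot=r)
rep(345)
p,r=pose(345,1,.040);manip.move_linear(p,rate=.08,rot=r)
p[2]=.25;manip.move_linear(p,rate=.12)
s0,_=pickle.load(open('pics/w0.pkl','rb'))
manip.move_pose(s0['tool_pos'],s0['tcp_rot']);manip.dwell(.2)
s=manip.state();c=cams.capture('wrist');pickle.dump((s,c),open('pics/b.pkl','wb'));cv2.imwrite('pics/b.png',c['image']);rep('look')
```

```text
flip 18.62 [0.5528 0.0148 0.2499] [-0.6  0.4 -0.6]
345 25.0 [ 0.6019 -0.1275  0.18  ] [-0.2  0.2 -0.1]
look 28.78 [ 0.613 -0.121  0.3  ] [-0.8 -0.4  0.1]
```

View pics/b.png

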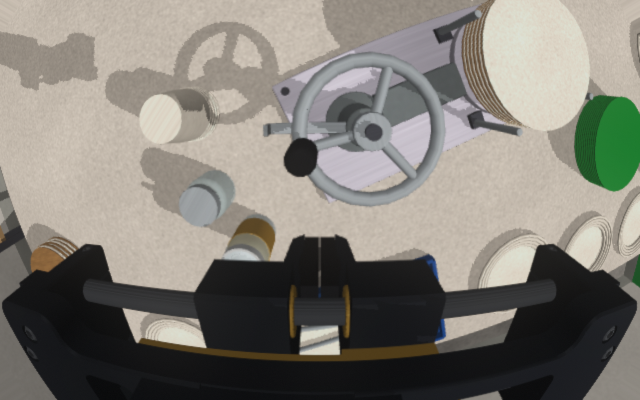

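The grip is now at (301,157), just short of the tongue, and nothing else has moved. I'll measure the remaining angle against the start image, taken from the same wrist pose.

```bash
cat >> h.py <<'E'
def hang(f):
    import pickle
    s,c=pickle.load(open(f,'rb'));m=(c['image'].max(-1)<60).astype(np.uint8);m[220:]=0
    n,l,st,ce=cv2.connectedComponentsWithStats(m)
    k=[k for k in range(1,n) if st[k,4]>600 and 270<ce[k][0]<330][0]
    o,d=wray(c,s,*ce[k]);P=o+d*(.200-o[2])/d[2]-hub
    return ce[k].round(2),st[k],np.hypot(*P[:2]).round(4),np.rad2deg(np.arctan2(P[1],P[0])).round(2)
E
python3 -c "
from h import *
print(hang('pics/w0.pkl'));print(hang('pics/b.pkl'))"
```

```text
(array([297.2 , 136.19]), array([281, 119,  33,  36, 921], dtype=int32), np.float64(0.0676), np.float64(-102.96))
(array([300.83, 157.  ]), array([284, 138,  33,  38, 971], dtype=int32), np.float64(0.0672), np.float64(-88.41))
```

Run:
```python
from h import *
from cell import manip,cams
import pickle
p,r=pose(345,1,.040,.25);manip.move_pose(p,r)
p,r=pose(345,1,.040);manip.move_linear(p,rate=.1,rot=r)
p,r=pose(345,1,.025);manip.move_linear(p,rate=.05,rot=r)
for d in (352,359.4):
    p,r=pose(d,1,.023);manip.move_linear(p,rate=.04,rot=r)
p,r=pose(359.4,1,.040);manip.move_linear(p,rate=.08,rot=r)
p[2]=.25;manip.move_linear(p,rate=.12)
s0,_=pickle.load(open('pics/w0.pkl','rb'))
manip.move_pose(s0['tool_pos'],s0['tcp_rot']);manip.dwell(.2)
s=manip.state();c=cams.capture('wrist');pickle.dump((s,c),open('pics/f.pkl','wb'));cv2.imwrite('pics/f.png',c['image'])
print(s['clock'],hang('pics/f.pkl'))
```

```text
37.2333 (array([297.24, 137.8 ]), array([281, 120,  33,  36, 925], dtype=int32), np.float64(0.0676), np.float64(-101.9))
```

View pics/f.png

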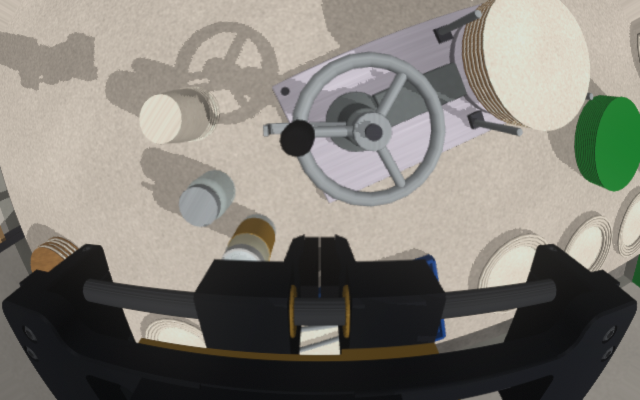

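The grip is at (297.2,137.8) against (297.2,136.2) at the start, about 1° short. There's time for one short nudge.

Run:
```python
from h import *
from cell import manip,cams
import pickle
p,r=pose(359,1,.035,.23);manip.move_pose(p,r)
p,r=pose(359,1,.035);manip.move_linear(p,rate=.12,rot=r)
p,r=pose(359,1,.024);manip.move_linear(p,rate=.05,rot=r)
p,r=pose(360.4,1,.023);manip.move_linear(p,rate=.02,rot=r)
p,r=pose(360.4,1,.038);manip.move_linear(p,rate=.08,rot=r)
p[2]=.25;manip.move_linear(p,rate=.14)
s0,_=pickle.load(open('pics/w0.pkl','rb'))
manip.move_pose(s0['tool_pos'],s0['tcp_rot']);manip.dwell(.1)
s=manip.state();c=cams.capture('wrist');pickle.dump((s,c),open('pics/g.pkl','wb'));cv2.imwrite('pics/g.png',c['image'])
print(s['clock'],hang('pics/g.pkl'))
```

```text
44.825 (array([297.21, 136.81]), array([281, 119,  33,  36, 923], dtype=int32), np.float64(0.0676), np.float64(-102.59))
```

View pics/g.png

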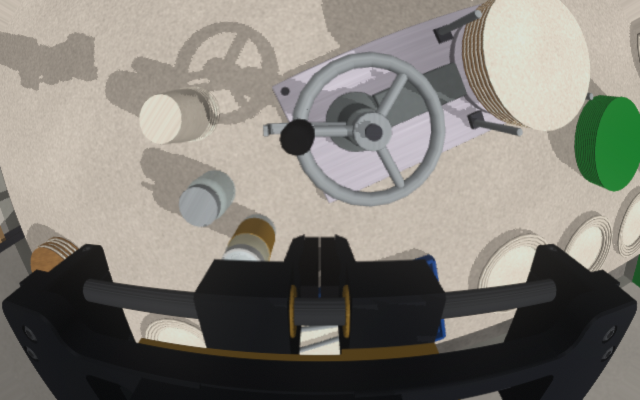

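The grip at (297.2,136.8) is now within 0.4° of its start and over the tongue. The plates look larger in this view than at the start, so they have risen. The bottle, jar and cups haven't moved, and the gripper is clear of everything. Handing in.

```bash
python3 -c "
from cell import order,manip
order.close_job();print(manip.state()['clock'])"
```

```text
the job is handed in; nothing more can be done
the job is handed in; nothing more can be done
```

I turned the hand wheel one full turn clockwise, and the handle rests over the steel index tongue again. I pushed it only with the shut fingertips, in two half-turn arcs with the tool flipped in between. Two short pushes then closed the last 15°. I handed the job in at about 45 s.

- **Handle position:** the last wrist picture, from the same pose as before the push, shows it about 0.4° (0.5 mm) short of where it began. The first of those short pushes had left it 1.1° short, so the second corrected that.
- **Plates and bystanders:** the plate stack looks nearer the camera than at the start, so it has risen, but I did not measure the 20 mm directly. The bottle, jar and cups have not moved.
- **Forces:** where I printed the contact force, after moves, it stayed under 1.5 N. I did not log it during the pushes.
- **Disagreement:** some heights from the two-view measurements came out 3–12 mm low compared with the text. I used the text's heights for planning, and the positions across the table agreed to within a few millimetres.

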